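# Lock the lid of the biscuit box

### The arm

A 6-joint arm with a two-finger parallel gripper is mounted at the origin on a cart in front of the work surface, level with it; the furniture and walls round the work are solid. World frame = base frame: x ahead of the robot, y to its left, z up, the work surface at z = 0. Lengths are in m, angles in rad, forces in N, time in s.
With the tool pointing down it reaches from about 0.25 to 0.725 m from the base axis. Payload 4 kg.
Tool frame: the origin (TCP) lies between the finger pads; the fingertips stand 8 mm ahead of it and the grasp point (between the pads) lies 11 mm behind it; z points along the fingers, y is the direction in which the jaws open and shut (so a half turn about z gives the same grasp; the last joint's range is limited). The gripper opens to 85 mm and grips with 20 to 120 N. Pads are 22 mm wide; open, the fingers measure 114 mm over their backs; the gripper's body (76 mm by 85 mm) begins 54 mm behind the grasp point. The pads swing forward as they close: fully open they stand 13 mm farther back than shut.
Start: joints at [1.19, 0.241, 0.005, 1.335, 0, 1.571], TCP at [0.186, 0.464, 0.239] pointing down, gripper open.
Joint ranges: [-2.72, 2.72], [-1.05, 1.87], [-1.09, 1.28], [-1.99, 2.15], [-1.42, 1.44], [-3.14, 3.14]. Speed limits (rad/s): [2.79, 2.79, 3.14, 3.14, 3.14, 3.14].

### API

Orientations are given as a unit quaternion [x, y, z, w].
In Python, from workcell import * gives the robot as it stands.
- The arm moves only by the tool send_rows, never from a script. Its argument "increments" is a list that holds one entry, the list of rows, each a list of 6 numbers: the shift along the tool's x, y, z in units of 50 mm (1.0 is 50 mm), then the turn, a rotation vector about the tool's x, y, z in units of 10 degrees (1.0 is 10 degrees). In form: [[[x, y, z, ax, ay, az], ...]]. A call has 1 to 8 rows; each row shifts and turns the commanded pose from where the row before left it, along the tool's axes as they then stand; what a row does not reach is not made up. A row lasts 1/8 s, in which the tool goes at most 62.5 mm and 10.7 degrees, less where a joint would pass 70% of its speed; a pose out of reach is approached as far as the arm can. A call with a number of a shift or a turn outside -1 to 1 is refused whole. A call with a gripper value outside its range is refused whole. "grip" is the closure, from 0 (fully open) to 1 (shut), set as the call begins (left out, the last holds). The fingers move at their own pace and stop on an object; the grip force is fixed at half the most. Time passes only in rows, so rows that do not move let the fingers close. It gives the time, the measured TCP pose, the force and the opening at its end, in the units of the state.
- get_obs(): the state, without advancing time (a new reading comes with each control period).
- camera(name): name is "scene" or "side" or "wrist"; returns a dict with "color" (420x560x3 uint8, red, green, blue), "z_map" (420x560 float32, m along the optical axis (not along the pixel's ray), 0 where there is no reading), "intrinsics" (3x3 intrinsics, pixels), "pose" (4x4, takes a point from camera to world coordinates); the wrist camera has in their place "mount" (4x4, takes a point from camera to tool coordinates, whose origin is the TCP and whose axes are the flange's). Camera axes: x right, y down, z forward; pixel columns grow to the right and rows downward; lengths in m; the calibration is good to about 2 mm. A picture is of the moment at which its call begins: read the wrist's pose just before it.
- job_done(): hands the job in, once; it reports no verdict.
The state is a dict: "clock": time; "joint_pos": joint angles; "joint_vel": joint speeds; "tau": joint torques, N m; "eef_pos": TCP position; "tool_rot": TCP orientation; "ft_force": force on the tool from outside, world axes, zero at the start; "ft_torque": the same for the moment, N m; "grip_width": finger opening in m.
Only numpy, scipy, OpenCV 4.12 (cv2) and the standard library are available. Lean on these libraries where they do the work, as an engineer would, in place of code of your own. Each camera call takes 0.05 s, during which the arm holds its last target.

### The job

The lid is already on the biscuit box, but its four blue side clips are still up. Flip all four clips fully down against the box's sides so that the lid is locked, leaving the box standing where it is and without disturbing the mug, the remote control or the carton around it.

Things in the scene. Friction and masses are not known exactly. Their poses are not given: they have to be found in the camera images.
- food_box: Clear box of biscuits, white snap-lock lid already seated; 2 kg, loose, upright; slides if pushed sideways with over about 10 N. Origin at the centre of its underside, z up. Lid 124 mm along x, 164 mm along y, top 113 mm above the table; walls 57 mm (x sides), 77 mm (y sides) from the centre. A blue clip at the middle of each side. A 160 mm high stone ledge runs slantwise behind it, nearer at the right.
- hinge_front (a point): Middle of the hinge line of the clip on the box's -x side (the long side nearest the robot at yaw 0), on the box 103 mm above the table; axes parallel to the box's, so outward from this side is its -x axis. The blue clip is a flat flap, 62 mm wide along the side, 4 mm thick, reaching 40 mm from the hinge line to its free edge.
- flap_front (a joint): Angle of the clip on the box's -x side: 0 = fully down, hanging flat along the box wall (outer face 2 mm outside the hinge line, a hard stop); 1.57 = sticking straight out level; up to 2.3 = raised up and outward. Stiff hinge: stays where it is left, about 0.05 N m to turn.
- hinge_back (a point): Middle of the hinge line of the clip on the box's +x side (the long side away from the robot at yaw 0), on the box 103 mm above the table; axes parallel to the box's, so outward from this side is its +x axis. The blue clip is a flat flap, 62 mm wide along the side, 4 mm thick, reaching 40 mm from the hinge line to its free edge.
- flap_back (a joint): Angle of the clip on the box's +x side: 0 = fully down, hanging flat along the box wall (outer face 2 mm outside the hinge line, a hard stop); 1.57 = sticking straight out level; up to 2.3 = raised up and outward. Stiff hinge: stays where it is left, about 0.05 N m to turn.
- hinge_left (a point): Middle of the hinge line of the clip on the box's +y side (the short side at the robot's left at yaw 0), on the box 103 mm above the table; axes parallel to the box's, so outward from this side is its +y axis. The blue clip is a flat flap, 62 mm wide along the side, 4 mm thick, reaching 40 mm from the hinge line to its free edge.
- flap_left (a joint): Angle of the clip on the box's +y side: 0 = fully down, hanging flat along the box wall (outer face 2 mm outside the hinge line, a hard stop); 1.57 = sticking straight out level; up to 2.3 = raised up and outward. Stiff hinge: stays where it is left, about 0.05 N m to turn.
- hinge_right (a point): Middle of the hinge line of the clip on the box's -y side (the short side at the robot's right at yaw 0), on the box 103 mm above the table; axes parallel to the box's, so outward from this side is its -y axis. The blue clip is a flat flap, 62 mm wide along the side, 4 mm thick, reaching 40 mm from the hinge line to its free edge.
- flap_right (a joint): Angle of the clip on the box's -y side: 0 = fully down, hanging flat along the box wall (outer face 2 mm outside the hinge line, a hard stop); 1.57 = sticking straight out level; up to 2.3 = raised up and outward. Stiff hinge: stays where it is left, about 0.05 N m to turn.
- mug_center (a point): Pink and white mug, 105 mm tall, 90 mm across without its handle, standing to the right of the box; point at its centre half-way up. Bystander.
- remote_center (a point): Black remote control, 163 x 48 x 19 mm, lying flat near the table's front edge; point at its centre. Bystander.
- carton_center (a point): Small flat beige and brown carton, 99 x 64 x 17 mm, lying flat to the left of the box; point at its centre. Bystander.

How it is judged:
By the outcome, as a careful person would: the job done as asked, in the order asked, and still so for the second after the job is handed in, with the robot touching nothing.
It also fails if it takes over 48 s, if anything falls off the work surface, if the arm or the gripper's body presses on something with over 40 N, if the wrist force passes 120 N, or if a joint passes its speed limit or range.

## Working session

There is one attempt and no reset: what is moved stays moved. The work goes in short steps, Python scripts to look and compute and a tool call to move; the robot and the scene stay as the last step left them, time stands still between calls to the robot, and variables do not carry over. Pictures are saved under pics/ and viewed, and the job is handed in when it is done.

Besides the shell and the picture viewer there is one more tool, called after "Request:" as name(argument=value, ...), one argument or row to a line, values as JSON. send_rows: Moves the arm, as the interface text tells. Its arguments: {"type":"object","properties":{"increments":{"type":"array"},"grip":{"type":"number"}},"required":["increments"]}

```bash
ls; mkdir -p pics; python3 - <<'E'
from workcell import *
import cv2,numpy as np,pickle
d={}
o=get_obs();print(o)
for n in ["scene","side","wrist"]:
    c=camera(n);d[n]=c
    cv2.imwrite(f"pics/{n}0.png",c["color"][:,:,::-1]);print(n,c["intrinsics"],c.get("pose",c.get("mount")))
pickle.dump((o,d),open("d0.pkl","wb"))
E
```

```text
pics
{'clock': 0.0, 'joint_pos': array([ 1.18999695e+00,  2.41438391e-01,  3.72157104e-03,  1.33520520e+00,
       -7.12195687e-06,  1.57077841e+00]), 'joint_vel': array([-6.01945298e-05,  1.49011850e-03,  1.44341086e-04,  9.32492087e-04,
       -4.60888280e-04, -1.04018274e-03]), 'tau': array([ 5.88949897e-04, -3.72319543e+01,  2.52409565e+01,  1.70497724e-02,
       -1.06959551e-04, -2.96640067e-06]), 'eef_pos': array([0.1856032 , 0.46360837, 0.23839924]), 'tool_rot': array([ 1.89242466e-01,  9.81929814e-01, -1.04431306e-03, -1.97658172e-04]), 'ft_force': array([ 0.26382313, -0.30085305,  0.67184387]), 'ft_torque': array([-0.00450759,  0.06821665,  0.03639283]), 'grip_width': 0.0855432890933578}
scene [[472.77931175   0.         286.55498058]
 [  0.         472.77931175 208.26284939]
 [  0.           0.           1.        ]] [[ 0.5853232  -0.56241082  0.58402981 -0.08015616]
 [-0.81068921 -0.39404273  0.43302809 -0.45731039]
 [-0.01340698 -0.72692806 -0.68658273  0.74983064]
 [ 0.          0.          0.          1.        ]]
side [[413.75436587   0.         282.14915965]
 [  0.         413.75436587 205.46619428]
 [  0.           0.           1.        ]] [[-0.9988892   0.00130906  0.04710252  0.41884249]
 [-0.0393119   0.52797558 -0.8483492   0.75432445]
 [-0.02597952 -0.84925855 -0.52733764  0.59098519]
 [ 0.          0.          0.          1.        ]]
wrist [[327.25550646   0.         281.20420895]
 [  0.         327.25550646 210.69842441]
 [  0.           0.           1.        ]] [[-1.29039253e-03 -9.54178156e-01 -2.99236332e-01  7.67196529e-02]
 [ 9.99999007e-01 -1.06194415e-03 -9.26048458e-04  1.81780202e-04]
 [ 5.65842939e-04 -2.99237230e-01  9.54178579e-01 -1.33125150e-01]
 [ 0.00000000e+00  0.00000000e+00  0.00000000e+00  1.00000000e+00]]
```

View pics/scene0.png

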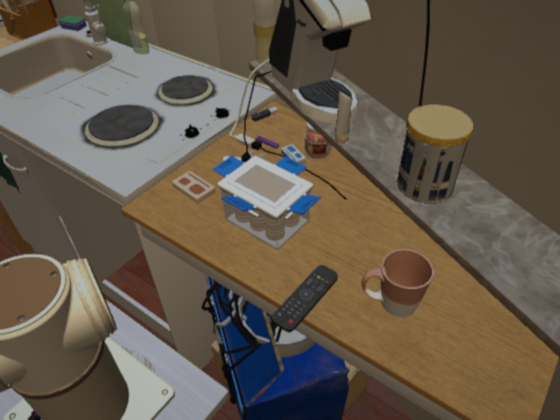

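View pics/side0.png

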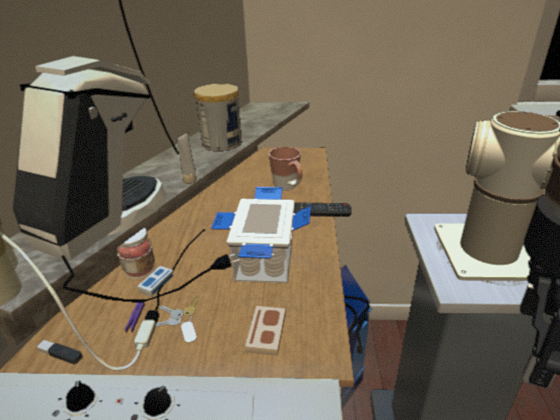

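The scene view shows the box with its lid at about (265,187), clips at (230,165), (290,165), (240,205) and (300,203), the carton at (195,185), the remote at (305,297) and the mug at (403,283). The side view shows the lid at about (262,222). Next I'll measure these using depth.

```bash
cat > h.py <<'E'
import numpy as np,cv2,pickle
from scipy.spatial.transform import Rotation as R
def cloud(c,T=None):
    K=c["intrinsics"];z=c["z_map"];T=c["pose"] if T is None else T
    v,u=np.mgrid[:z.shape[0],:z.shape[1]]
    P=np.stack([(u-K[0,2])/K[0,0]*z,(v-K[1,2])/K[1,1]*z,z],-1)
    W=P@T[:3,:3].T+T[:3,3]; W[z<=0]=np.nan
    return W
def masks(c):
    h=cv2.cvtColor(c["color"],cv2.COLOR_RGB2HSV)
    blue=(h[...,0]>98)&(h[...,0]<118)&(h[...,1]>150)&(h[...,2]>70)
    white=(h[...,1]<50)&(h[...,2]>140)
    return h,blue,white
E
python3 - <<'E'
from h import *
o,d=pickle.load(open("d0.pkl","rb"))
for n in ["scene","side"]:
    W=cloud(d[n]);h,b,w=masks(d[n])
    reg=(W[...,0]>.2)&(W[...,0]<.75)&(W[...,1]>-.2)&(W[...,1]<.5)
    lid=reg&(W[...,2]>.10)&(W[...,2]<.125)&~b
    nn,lab,st,ce=cv2.connectedComponentsWithStats(lid.astype(np.uint8))
    i=1+np.argmax(st[1:,4]); P=W[lab==i]
    print(n,"lid",st[i],np.median(P,0)); r=cv2.minAreaRect((P[:,:2]*1000).astype(np.float32));print(r)
    bl=reg&b&(W[...,2]>.06)
    nn,lab,st,ce=cv2.connectedComponentsWithStats(bl.astype(np.uint8))
    for i in range(1,nn):
        if st[i,4]>40:
            P=W[lab==i];print(" blue",st[i,4],ce[i].round(),P.mean(0).round(3),P.min(0).round(3),P.max(0).round(3))
    # other obstacles >0.01
    ob=reg&(W[...,2]>.012)
    nn,lab,st,ce=cv2.connectedComponentsWithStats(ob.astype(np.uint8))
    for i in range(1,nn):
        if st[i,4]>80:
            P=W[lab==i];print(" obj",st[i,4],ce[i].round(),P.mean(0).round(3),P.min(0).round(3),P.max(0).round(3))
W=cloud(d["scene"]);led=(W[...,2]>.15)&(W[...,2]<.17)&(W[...,0]>.3)
P=W[led]
for y in np.arange(-.4,.6,.1):
    Q=P[abs(P[:,1]-y)<.01]
    if len(Q):print("ledge y",y,Q[:,0].min(),len(Q))
E
```

```text
scene lid [ 213  156  100   63 3300] [0.49128179 0.0205968  0.10983398]
((497.3031921386719, 24.548629760742188), (221.08438110351562, 172.79837036132812), 64.31839752197266)
 blue 278 [228. 166.] [0.505 0.135 0.105] [0.476 0.116 0.083] [0.556 0.154 0.109]
 blue 257 [290. 165.] [0.588 0.025 0.103] [ 0.568 -0.005  0.1  ] [0.605 0.056 0.106]
 blue 307 [303. 204.] [ 0.494 -0.074  0.111] [ 0.464 -0.092  0.102] [ 0.525 -0.053  0.119]
 blue 215 [238. 203.] [0.418 0.032 0.115] [0.4   0.002 0.101] [0.438 0.062 0.127]
 obj 9200 [335.  93.] [ 0.704 -0.007  0.233] [ 0.582 -0.2    0.012] [0.75  0.157 0.419]
 obj 6867 [265. 192.] [0.503 0.03  0.087] [ 0.399 -0.095  0.012] [0.75  0.294 0.127]
 obj 4382 [157. 153.] [0.528 0.404 0.016] [0.359 0.338 0.012] [0.75  0.5   0.038]
 obj 113 [143. 135.] [0.556 0.495 0.017] [0.511 0.487 0.012] [0.601 0.5   0.029]
 obj 643 [193. 185.] [0.481 0.236 0.016] [0.449 0.188 0.012] [0.515 0.287 0.021]
 obj 1784 [304. 297.] [ 0.366 -0.165  0.017] [ 0.289 -0.19   0.012] [ 0.453 -0.138  0.022]
side lid [ 217  191   93   68 2901] [0.49904709 0.05076911 0.11052259]
((500.
[... 761 characters left out ...]
0.022]
 obj 546 [146. 329.] [0.696 0.253 0.02 ] [0.685 0.185 0.012] [0.711 0.301 0.025]
 obj 1354 [266. 329.] [0.483 0.245 0.017] [0.45  0.191 0.012] [0.515 0.291 0.021]
 obj 11132 [209. 398.] [0.56  0.382 0.017] [0.361 0.342 0.012] [0.75  0.419 0.04 ]
ledge y -0.4 0.48397725405129544 1058
ledge y -0.30000000000000004 0.5320737696829729 531
ledge y -0.20000000000000007 0.5790076437542587 215
ledge y -0.10000000000000009 0.6275953383404587 534
ledge y -1.1102230246251565e-16 0.6716407524474979 268
ledge y 0.09999999999999987 0.7147072119888318 106
ledge y 0.19999999999999984 0.7676320628403936 48
ledge y 0.2999999999999998 0.7949970092267429 68
ledge y 0.4999999999999998 0.9494577612714102 38
```

```bash
python3 - <<'E'
import cv2
a=cv2.imread("pics/scene0.png")[130:260,150:350];b=cv2.imread("pics/side0.png")[170:300,180:380]
cv2.imwrite("pics/z0.png",cv2.vconcat([cv2.resize(a,None,fx=2.3,fy=2.3,interpolation=3),cv2.resize(b,None,fx=2.3,fy=2.3,interpolation=3)])[:600])
cv2.imwrite("pics/z0.png",cv2.vconcat([cv2.resize(a,(460,299)),cv2.resize(b,(460,299))]))
E
```

```text
(no output)
```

View pics/z0.png

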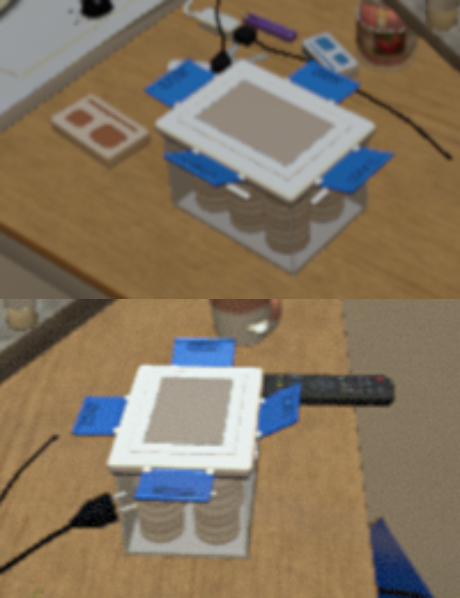

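```bash
python3 - <<'E'
from h import *
o,d=pickle.load(open("d0.pkl","rb"))
for n in ["scene","side"]:
    W=cloud(d[n]);h,b,w=masks(d[n])
    near=np.hypot(W[...,0]-.502,W[...,1]-.031)<.115
    lid=(near&(W[...,2]>.107)&(W[...,2]<.12)&~cv2.dilate(b.astype(np.uint8),np.ones((3,3))).astype(bool)).astype(np.uint8)
    lid=cv2.morphologyEx(lid,cv2.MORPH_OPEN,np.ones((5,5),np.uint8)).astype(bool)
    P=W[lid];print(n,np.median(P[:,2]),cv2.minAreaRect((P[:,:2]*1000).astype(np.float32)))
    # per-flap profile in box frame
    yaw=-.045;c,s=np.cos(yaw),np.sin(yaw);B=W-np.array([.502,.031,0]);X=c*B[...,0]+s*B[...,1];Y=-s*B[...,0]+c*B[...,1]
    m=b&near|(b&(np.hypot(X,Y)<.15)&(W[...,2]>.07))
    for nm,q,t in [("front",-X,Y),("back",X,Y),("left",Y,X),("right",-Y,X)]:
        k=m&(abs(t)<.04)&(q>.04)
        a,bb=np.polyfit(q[k],W[...,2][k],1)
        print(nm,k.sum(),np.percentile(q[k],[2,98]).round(4),"t",np.percentile(t[k],[2,98]).round(4),"slope angle",1.57+np.arctan(a),"q at z=.105",((.105-bb)/a).round(4))
W=cloud(d["scene"]);P=W[230:320,370:440].reshape(-1,3)
P=P[(P[:,2]>.09)&(P[:,2]<.12)];print("mug",P.min(0),P.max(0))
E
```

```text
scene 0.11063751486421142 ((500.0739440917969, 29.22277069091797), (161.91162109375, 119.56149291992188), 85.16993713378906)
front 279 [0.0657 0.1108] t [-0.0368  0.0252] slope angle 0.15380904544611962 q at z=.105 0.0787
back 257 [0.0684 0.1023] t [-0.0301  0.0262] slope angle 1.548839929459349 q at z=.105 -0.0168
left 277 [0.0872 0.1208] t [-0.03    0.0274] slope angle 1.627699843344267 q at z=.105 0.1059
right 307 [0.0855 0.1231] t [-0.031   0.0254] slope angle 1.907133768420397 q at z=.105 0.0887
side 0.11103297119096067 ((500.90069580078125, 31.529373168945312), (163.87478637695312, 122.20352172851562), 87.26421356201172)
front 255 [0.0655 0.0987] t [-0.0289  0.0298] slope angle 2.1028183582873163 q at z=.105 0.0662
back 271 [0.0658 0.1012] t [-0.0264  0.0303] slope angle 1.5552072145462086 q at z=.105 0.0002
left 344 [0.0862 0.1243] t [-0.0283  0.0279] slope angle 1.6587805362785868 q at z=.105 0.0959
right 260 [0.09   0.1199] t [-0.0287  0.0268] slope angle 1.881294217763709 q at z=.105 0.0858
mug [ 0.4205468  -0.35620479  0.09001668] [ 0.51133703 -0.25771063  0.1077042 ]
```

Request:
send_rows(
  increments=[
    [[-1,-0.45,0,0,0,0],[-1,-0.45,0,0,0,0],[-1,-0.45,0,0,0,0],[-1,-0.45,0,0,0,0],[-1,-0.45,0,0,0,0],[-1,-0.45,0,0,0,0],[-1,-0.45,0,0,0,0],[-1,-0.45,0,0,0,0]],
  ],
  grip=1,
)

```text
clock: 1.15
eef_pos: [0.4912, 0.1469, 0.2391]
tool_rot: [0.189, 0.982, -0.0, -0.0]
ft_force: [0.6, -0.0, -0.1]
grip_width: 0.0002
```

Request:
send_rows(
  increments=[
    [[0,0,0,0,0,1],[0,0,0,0,0,1],[0,0,0,0,0,1],[0,0,0,0,0,1],[0,0,0,0,0,1],[0,0,0,0,0,1],[0,0,0,0,0,1],[0,0,0,0,0,0.12]],
  ],
)

```text
clock: 2.15
eef_pos: [0.4901, 0.1483, 0.239]
tool_rot: [0.725, 0.689, -0.0, -0.0]
ft_force: [-0.6, 0.1, -0.4]
grip_width: -0.0001
```

```bash
cat > nav.py <<'E'
from h import *
from workcell import *
import sys
C=np.array([.501,.030]);YAW=-.052
def st(tgt=None,z=None):
    o=get_obs();M=R.from_quat(o["tool_rot"]).as_matrix()
    p=o["eef_pos"];b=p[:2]-C;c,s=np.cos(YAW),np.sin(YAW)
    print("t",round(o["clock"],2),"p",p.round(4),"box",(c*b[0]+s*b[1]).round(4),(-s*b[0]+c*b[1]).round(4),"ty ang",np.degrees(np.arctan2(M[1,1],M[0,1])).round(2),"tz",M[:,2].round(4),"F",o["ft_force"].round(2),"w",round(o["grip_width"],4),"q",o["joint_pos"].round(2))
    if tgt is not None:
        w=np.array([C[0]+c*tgt[0]-s*tgt[1],C[1]+s*tgt[0]+c*tgt[1],z])
        print(" units",((M.T@(w-p))/.05).round(3))
if __name__=="__main__":
    a=[float(v) for v in sys.argv[1:]]
    st(*( (a[:2],a[2]) if a else (None,None)))
E
python3 nav.py 0 .104 .16
```

```text
t 2.15 p [0.4901 0.1483 0.239 ] box -0.017 0.1176 ty ang -2.97 tz [-7.e-04 -2.e-04 -1.e+00] F [-0.61  0.06 -0.39] w -0.0001 q [0.29 0.27 0.04 1.34 0.   1.92]
 units [-0.272  0.342  1.579]
```

Request:
send_rows(
  increments=[
    [[-0.27,0.34,0,0,0,0],[0,0,0.8,0,0,0],[0,0,0.8,0,0,0],[0,0,0,0,0,0]],
  ],
)

```text
clock: 2.65
eef_pos: [0.5046, 0.1326, 0.1562]
tool_rot: [0.725, 0.688, -0.003, -0.002]
ft_force: [-0.1, 0.4, 1.0]
grip_width: 0.0002
```

```bash
python3 - <<'E'
from nav import *
st((0,.104),.12)
for n in ["side","wrist"]:
    c=camera(n); im=c["color"][:,:,::-1]
    if n=="side": im=cv2.resize(im[120:330,140:420],(560,420))
    cv2.imwrite(f"pics/{n}1.png",im)
E
```

```text
t 2.65 p [0.5046 0.1326 0.1562] box -0.0017 0.1026 ty ang -2.99 tz [-0.0072 -0.0022 -1.    ] F [-0.05  0.44  1.03] w 0.0002 q [ 0.26  0.34 -0.08  1.16 -0.    1.88]
 units [0.03  0.04  0.723]
```

View pics/side1.png

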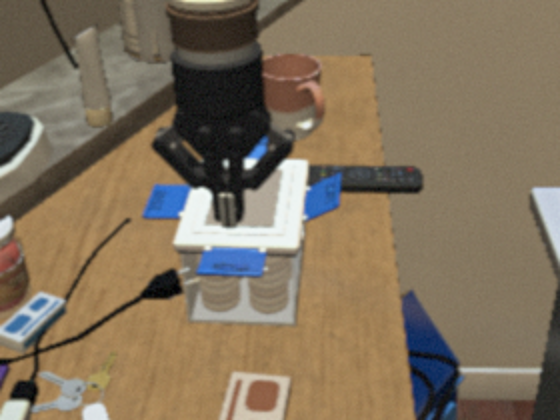

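View pics/wrist1.png

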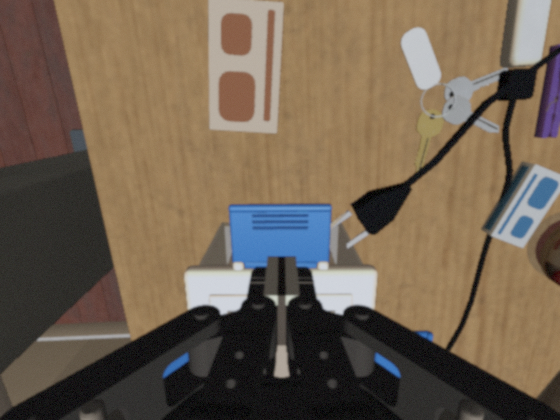

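The side view shows the closed gripper over the lid's left half from this angle, at about (225,200). The wrist view shows the left flap at (230-330, 205-268) and the fingertips at (281,260). Next I'll get the flap and finger positions in the tool frame.

```bash
cat > wr.py <<'E'
from nav import *
def wr(fn=None):
    o=get_obs();c=camera("wrist")
    if fn: cv2.imwrite(fn,c["color"][:,:,::-1])
    W=cloud(c,c["mount"]);h,b,w=masks(c)
    return o,c,W,b
if __name__=="__main__":
    o,c,W,b=wr()
    for r0 in range(205,300,8): print(r0, W[r0,281].round(4), W[r0,300].round(4), W[r0,240].round(4))
    for r0 in (300,340,380): print(r0,[ (u,W[r0,u].round(3).tolist()) for u in range(230,336,12)])
E
python3 wr.py
```

```text
205 [ 0.0214 -0.0004  0.0543] [0.0213 0.0109 0.0546] [ 0.0215 -0.0248  0.0539]
213 [ 0.016  -0.0004  0.0556] [0.0162 0.011  0.0548] [ 0.0165 -0.0251  0.0541]
221 [ 0.011  -0.0004  0.055 ] [0.011  0.0111 0.0549] [ 0.011  -0.0254  0.0553]
229 [ 0.0054 -0.0004  0.0561] [0.0057 0.0112 0.0554] [ 0.0055 -0.0257  0.0559]
237 [ 0.0001 -0.0005  0.0562] [0.     0.0114 0.0563] [ 0.0001 -0.026   0.0564]
245 [-0.0057 -0.0005  0.0571] [-0.0058  0.0115  0.0572] [-0.0055 -0.0262  0.0567]
253 [-0.011  -0.0005  0.0566] [-0.0111  0.0116  0.0568] [-0.0109 -0.0264  0.0566]
261 [ 0.0112 -0.0004  0.    ] [-0.0172  0.0117  0.0579] [-0.0167 -0.0267  0.0569]
269 [ 0.0108 -0.0004 -0.0067] [ 0.0076  0.0081 -0.0006] [-0.0216 -0.0267  0.0554]
277 [ 0.0115 -0.0004 -0.0149] [ 0.0073  0.0077 -0.0074] [-0.0257 -0.0265  0.0525]
285 [ 0.0115 -0.0004 -0.0213] [ 0.0071  0.0074 -0.0137] [-0.0315 -0.0268  0.0527]
293 [ 0.0111 -0.0004 -0.0264] [ 0.0074  0.007  -0.0203] [-0.0374 -0.027   0.0528]
300 [(230, [-0.041, -0.033, 0.05]), (242, [-0.041, -0.026, 0.05]), (254, [0.014, -0.01, -0.036]), (266, [0.012, -0.006, -0.033]), (278, [0.009, -0.002, -0.028]), (290, [0.012, 0.003, -0.033]), (302, [0.014, 0.007, -0.036]), (314, [0.012, 0.011, -0.033]), (326, [-0.041, 0.028, 0.05])]
340 [(230, [0.018, -0.014, -0.061]), (242, [0.017, -0.011, -0.059]), (254, [0.018, -0.008, -0.061]), (266, [0.017, -0.004, -0.059]), (278, [-0.008, -0.002, -0.028]), (290, [-0.0, 0.003, -0.038]), (302, [0.018, 0.005, -0.061]), (314, [0.017, 0.008, -0.06]), (326, [0.017, 0.012, -0.06])]
380 [(230, [0.017, -0.012, -0.073]), (242, [0.018, -0.009, -0.074]), (254, [0.018, -0.007, -0.074]), (266, [0.01, -0.004, -0.066]), (278, [0.01, -0.001, -0.066]), (290, [0.01, 0.002, -0.066]), (302, [0.013, 0.005, -0.069]), (314, [0.018, 0.007, -0.074]), (326, [0.016, 0.01, -0.073])]
```

Request:
send_rows(
  increments=[
    [[0.03,0.04,0.3,0,0,0],[0,0,0.4,0,0,0],[0,0,0.2,0,0,0],[0,0,0.2,0,0,0],[0,0,0.2,0,0,0],[0,0,0.2,0,0,0],[0,0,0,0,0,0]],
  ],
)

```text
clock: 3.68
eef_pos: [0.5082, 0.1355, 0.0833]
tool_rot: [0.725, 0.688, -0.0, -0.0]
ft_force: [0.4, 0.9, -0.2]
grip_width: -0.0001
```

```bash
python3 nav.py 0 .099 .08
```

```text
t 3.67 p [0.5082 0.1355 0.0833] box 0.0017 0.1058 ty ang -3.0 tz [-0.0013  0.     -1.    ] F [ 0.41  0.9  -0.19] w -0.0001 q [ 0.26  0.41 -0.18  0.98  0.    1.88]
 units [-0.136 -0.033  0.066]
```

Request:
send_rows(
  increments=[
    [[-0.04,0,0.06,0,0,0],[-0.04,0,0,0,0,0],[-0.02,0,0,0,0,0],[0,0,0,0,0,0]],
  ],
)

```text
clock: 4.18
eef_pos: [0.5082, 0.1303, 0.0812]
tool_rot: [0.726, 0.688, -0.0, -0.0]
ft_force: [0.5, 1.6, 0.2]
grip_width: -0.0002
```

```bash
python3 nav.py 0 .098 .08
```

```text
t 4.17 p [0.5082 0.1303 0.0812] box 0.002 0.1005 ty ang -3.03 tz [-4.e-04 -1.e-04 -1.e+00] F [0.5  1.62 0.22] w -0.0002 q [ 0.25  0.41 -0.19  0.97  0.    1.87]
 units [-0.05  -0.039  0.024]
```

Request:
send_rows(
  increments=[
    [[-0.02,0,0,0,0,0],[-0.02,0,0,0,0,0],[0,0,0,0,0,0]],
  ],
)

```text
clock: 4.55
eef_pos: [0.5081, 0.1286, 0.0812]
tool_rot: [0.725, 0.688, 0.0, -0.0]
ft_force: [0.4, 3.0, -1.9]
grip_width: -0.0
```

```bash
python3 nav.py 0 .098 .08
```

```text
t 4.55 p [0.5081 0.1286 0.0812] box 0.002 0.0988 ty ang -3.01 tz [-3.e-04  4.e-04 -1.e+00] F [ 0.39  2.96 -1.93] w -0.0 q [ 0.25  0.41 -0.19  0.97  0.    1.87]
 units [-0.016 -0.04   0.025]
```

Request:
send_rows(
  increments=[
    [[-0.02,0,0,0,0,0],[0,0,0,0,0,0]],
  ],
)

```text
clock: 4.8
eef_pos: [0.5081, 0.1285, 0.0813]
tool_rot: [0.725, 0.689, 0.001, -0.001]
ft_force: [0.4, 5.9, -1.6]
grip_width: 0.0004
```

```bash
python3 nav.py 0 .098 .08
```

```text
t 4.8 p [0.5081 0.1285 0.0813] box 0.002 0.0987 ty ang -2.97 tz [-3.0e-04  2.3e-03 -1.0e+00] F [ 0.36  5.91 -1.56] w 0.0004 q [ 0.25  0.41 -0.19  0.97  0.    1.87]
 units [-0.015 -0.039  0.025]
```

Request:
send_rows(
  increments=[
    [[0.1,0,0,0,0,0],[0.2,0,0,0,0,0],[0,0,-0.6,0,0,0],[0,0,-0.8,0,0,0],[0,0,-0.4,0,0,0]],
  ],
)

```text
clock: 5.42
eef_pos: [0.5102, 0.1428, 0.1738]
tool_rot: [0.725, 0.688, 0.001, 0.001]
ft_force: [1.0, -0.2, -0.9]
grip_width: 0.0002
```

```bash
python3 - <<'E'
from wr import *
st((-.083,0),.18)
o,c,W,b=wr("pics/wrist2.png")
c=camera("side");cv2.imwrite("pics/side2.png",cv2.resize(c["color"][160:310,180:380,::-1],(800,600)))
E
```

```text
t 5.42 p [0.5102 0.1428 0.1738] box 0.0033 0.1131 ty ang -3.02 tz [ 0.0037  0.     -1.    ] F [ 1.02 -0.19 -0.93] w 0.0002 q [ 0.27  0.33 -0.04  1.19 -0.    1.9 ]
 units [-2.264 -1.725 -0.131]
```

View pics/side2.png

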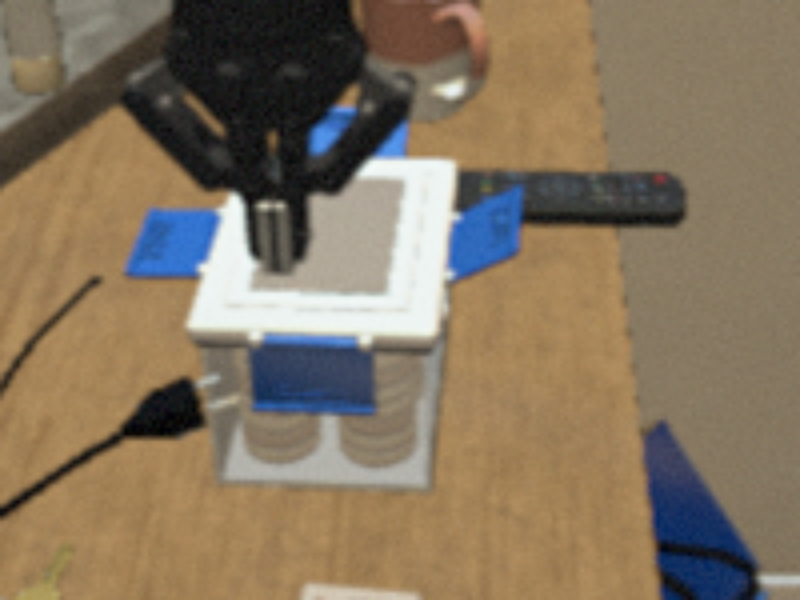

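View pics/wrist2.png

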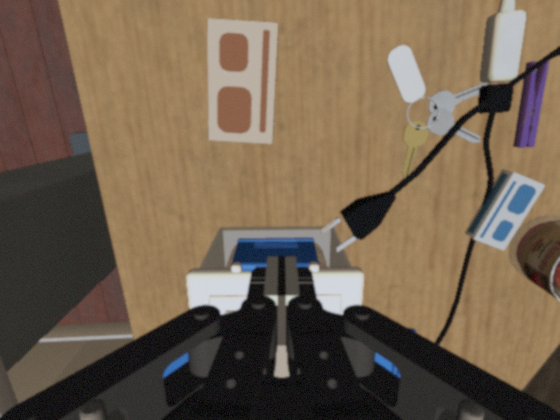

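The side view shows the left clip hanging flat on the wall at (315,375). The wrist view agrees, with the flap seen edge-on below the lid. Next is the front clip, with the tool turned 90° so the same finger face does the pushing.

Request:
send_rows(
  increments=[
    [[-0.57,-0.44,-0.1,0,0,0],[-0.57,-0.44,0,0,0,0],[-0.57,-0.44,0,0,0,0],[-0.57,-0.46,0,0,0,0]],
  ],
)

```text
clock: 6.02
eef_pos: [0.4127, 0.0324, 0.1751]
tool_rot: [0.725, 0.688, -0.001, -0.0]
ft_force: [0.4, -0.4, -0.2]
grip_width: 0.0001
```

Request:
send_rows(
  increments=[
    [[0,0,0,0,0,-1],[0,0,0,0,0,-1],[0,0,0,0,0,-1],[0,0,0,0,0,-1],[0,0,0,0,0,-1],[0,0,0,0,0,-1],[0,0,0,0,0,-1],[0,0,0,0,0,-1]],
  ],
)

```text
clock: 7.02
eef_pos: [0.4134, 0.0331, 0.1751]
tool_rot: [0.111, 0.994, -0.001, -0.001]
ft_force: [-0.2, -0.4, 0.4]
grip_width: -0.0001
```

Request:
send_rows(
  increments=[
    [[0,0,0,0,0,-1],[0,0,0,0,0,0]],
  ],
)

```text
clock: 7.28
eef_pos: [0.4135, 0.0332, 0.1753]
tool_rot: [0.027, 1.0, -0.0, -0.001]
ft_force: [-0.0, -0.3, 0.0]
grip_width: -0.0
```

```bash
python3 - <<'E'
from wr import *
st((-.086,0),.15)
o,c,W,b=wr("pics/wrist3.png")
for r0 in range(150,330,10): print(r0, W[r0,281].round(3), W[r0,325].round(3),b[r0,325], W[r0,240].round(3),b[r0,240])
E
```

```text
t 7.28 p [0.4135 0.0332 0.1753] box -0.0875 -0.0014 ty ang 86.87 tz [-1.7e-03 -6.0e-04 -1.0e+00] F [-0.05 -0.3   0.01] w -0.0 q [ 0.08  0.12 -0.32  1.14 -0.    0.14]
 units [-0.032  0.028  0.506]
150 [ 0.039 -0.     0.178] [0.039 0.041 0.176] False [ 0.039 -0.039  0.176] False
160 [ 0.03  -0.     0.177] [0.03  0.041 0.176] False [ 0.03  -0.039  0.177] False
170 [ 0.02  -0.     0.176] [0.02  0.042 0.178] False [ 0.02  -0.04   0.178] False
180 [ 0.011 -0.     0.177] [0.011 0.042 0.176] False [ 0.011 -0.04   0.176] False
190 [ 0.001 -0.     0.176] [0.001 0.043 0.176] False [ 0.001 -0.04   0.176] False
200 [-0.01  -0.     0.177] [-0.01   0.043  0.177] False [-0.009 -0.04   0.176] False
210 [-0.019 -0.     0.176] [-0.02   0.043  0.178] False [-0.02  -0.041  0.177] False
220 [ 0.012 -0.     0.053] [0.013 0.026 0.053] True [ 0.012 -0.025  0.055] False
230 [ 0.005 -0.     0.055] [0.004 0.027 0.058] True [ 0.005 -0.025  0.056] True
240 [-0.004 -0.     0.062] [-0.004  0.028  0.061] True [-0.005 -0.027  0.063] True
250 [-0.013 -0.     0.067] [-0.014  0.029  0.068] True [-0.014 -0.027  0.067] True
260 [0.011 0.    0.001] [-0.023  0.03   0.071] False [-0.023 -0.028  0.071] False
270 [ 0.011  0.    -0.008] [-0.029  0.03   0.068] False [-0.029 -0.028  0.068] False
280 [ 0.012  0.    -0.018] [-0.036  0.03   0.067] False [-0.037 -0.029  0.069] False
290 [ 0.011  0.    -0.025] [-0.043  0.03   0.066] False [-0.043 -0.028  0.066] False
300 [ 0.01   0.    -0.028] [-0.051  0.03   0.065] False [-0.052 -0.029  0.067] False
310 [ 0.005  0.    -0.028] [ 0.007  0.016 -0.032] False [ 0.012 -0.014 -0.038] False
320 [ 0.001  0.    -0.029] [ 0.012  0.014 -0.044] False [ 0.012 -0.013 -0.044] False
```

View pics/wrist3.png

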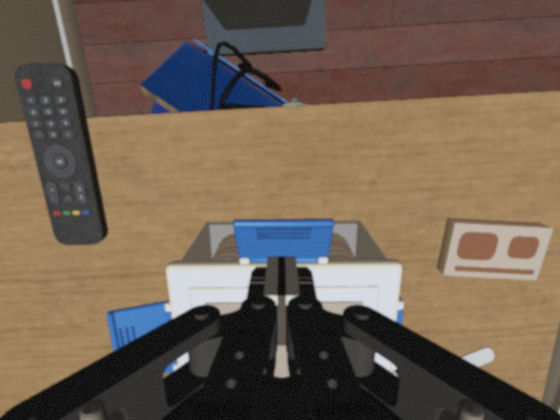

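The wrist view shows the front flap raised at (235-330, 220-262), centred on the fingers, with the lid edge at row 263. There is room to go straight down.

Request:
send_rows(
  increments=[
    [[0,0,0.5,0,0,0],[0,0,0.3,0,0,0],[0,0,0.22,0,0,0],[0,0,0.22,0,0,0],[0,0,0.22,0,0,0],[0,0,0.22,0,0,0],[0,0,0.2,0,0,0],[0,0,0,0,0,0]],
  ],
)

```text
clock: 8.32
eef_pos: [0.4132, 0.0331, 0.0812]
tool_rot: [0.026, 1.0, -0.0, -0.001]
ft_force: [-0.5, -0.3, 0.0]
grip_width: -0.0001
```

Request:
send_rows(
  increments=[
    [[-0.04,0,0,0,0,0],[-0.04,0,0,0,0,0],[0,0,0,0,0,0]],
  ],
)

```text
clock: 8.7
eef_pos: [0.4179, 0.033, 0.0822]
tool_rot: [0.026, 1.0, -0.0, -0.0]
ft_force: [-2.4, -1.0, -0.6]
grip_width: 0.0001
```

```bash
python3 nav.py -.0787 0 .08
```

```text
t 8.7 p [0.4179 0.033  0.0822] box -0.0832 -0.0013 ty ang 86.98 tz [-7.e-04 -1.e-04 -1.e+00] F [-2.43 -1.01 -0.6 ] w 0.0001 q [ 0.08  0.23 -0.46  0.88 -0.    0.13]
 units [-0.089  0.026  0.044]
```

Request:
send_rows(
  increments=[
    [[-0.02,0,0,0,0,0],[-0.02,0,0,0,0,0],[0,0,0,0,0,0]],
  ],
)

```text
clock: 9.07
eef_pos: [0.4202, 0.0329, 0.0823]
tool_rot: [0.026, 1.0, -0.0, 0.0]
ft_force: [-2.5, -0.5, -0.5]
grip_width: -0.0
```

Request:
send_rows(
  increments=[
    [[-0.02,0,0,0,0,0],[0,0,0,0,0,0]],
  ],
)

```text
clock: 9.32
eef_pos: [0.4212, 0.0329, 0.0823]
tool_rot: [0.026, 1.0, 0.0, 0.0]
ft_force: [-1.9, 1.1, -0.5]
grip_width: 0.0
```

```bash
python3 nav.py -.0787 0 .08
```

```text
t 9.32 p [0.4212 0.0329 0.0823] box -0.0798 -0.0012 ty ang 86.98 tz [ 2.e-04  0.e+00 -1.e+00] F [-1.95  1.06 -0.51] w 0.0 q [ 0.08  0.23 -0.45  0.89  0.    0.13]
 units [-0.022  0.025  0.047]
```

Request:
send_rows(
  increments=[
    [[-0.02,0,0,0,0,0],[0,0,0,0,0,0]],
  ],
)

```text
clock: 9.57
eef_pos: [0.4222, 0.0329, 0.0823]
tool_rot: [0.026, 1.0, 0.0, 0.0]
ft_force: [-2.6, 0.6, -1.0]
grip_width: -0.0
```

Request:
send_rows(
  increments=[
    [[-0.02,0,0,0,0,0],[0,0,0,0,0,0]],
  ],
)

```text
clock: 9.82
eef_pos: [0.4223, 0.0328, 0.0822]
tool_rot: [0.026, 1.0, 0.0, -0.001]
ft_force: [-3.5, 1.4, 1.5]
grip_width: -0.0002
```

Request:
send_rows(
  increments=[
    [[-0.02,0,0,0,0,0],[0,0,0,0,0,0]],
  ],
)

```text
clock: 10.07
eef_pos: [0.4224, 0.0328, 0.0822]
tool_rot: [0.026, 1.0, 0.0, -0.002]
ft_force: [-7.7, 0.9, 4.1]
grip_width: 0.0001
```

```bash
python3 nav.py -.0787 0 .08
```

```text
t 10.07 p [0.4224 0.0328 0.0822] box -0.0787 -0.0013 ty ang 86.99 tz [-3.3e-03  3.0e-04 -1.0e+00] F [-7.68  0.87  4.09] w 0.0001 q [ 0.08  0.24 -0.45  0.89  0.    0.13]
 units [0.    0.025 0.043]
```

Request:
send_rows(
  increments=[
    [[0.1,0,0,0,0,0],[0.16,0,0,0,0,0],[0,0,-0.6,0,0,0],[0,0,-0.8,0,0,0],[0,0,-0.5,0,0,0],[0,0,0,0,0,0]],
  ],
)

```text
clock: 10.82
eef_pos: [0.4133, 0.0336, 0.1796]
tool_rot: [0.026, 1.0, 0.0, 0.003]
ft_force: [0.0, -0.0, -0.3]
grip_width: -0.0003
```

```bash
python3 - <<'E'
from wr import *
st((.087,0),.18)
o,c,W,b=wr("pics/wrist4.png")
c=camera("scene");cv2.imwrite("pics/scene4.png",cv2.resize(c["color"][110:290,150:390,::-1],(800,600)))
E
```

```text
t 10.82 p [0.4133 0.0336 0.1796] box -0.0878 -0.001 ty ang 86.98 tz [ 6.8e-03  4.0e-04 -1.0e+00] F [ 0.04 -0.01 -0.33] w -0.0003 q [ 0.08  0.11 -0.32  1.14 -0.    0.13]
 units [-3.495  0.022  0.015]
```

View pics/scene4.png

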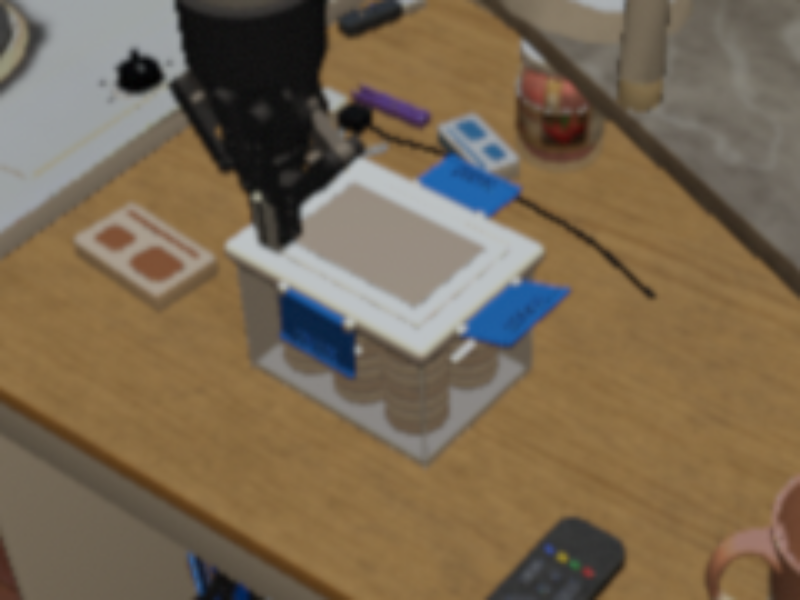

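View pics/wrist4.png

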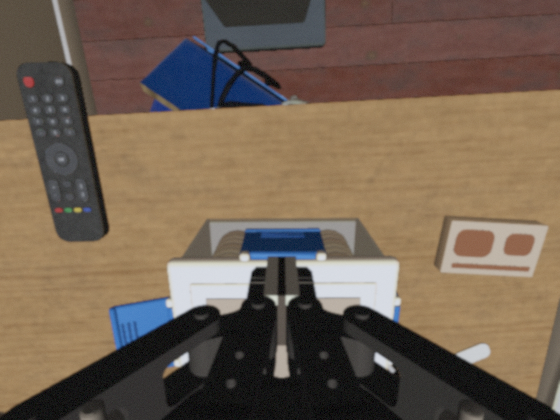

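The scene view shows the front clip flat on the wall at (318,330), with the right clip at (515,312) and the back clip at (470,185) still up. Before going over to the back side I'll check what is near it.

```bash
python3 - <<'E'
from h import *
o,d=pickle.load(open("d0.pkl","rb"))
for n in ["scene","side"]:
    W=cloud(d[n]).reshape(-1,3)
    P=W[(abs(W[:,1]-.03)<.12)&(W[:,0]>.55)&(W[:,0]<.8)]
    for z0,z1 in [(.12,.155),(.155,.17),(.17,.22),(.22,.3),(.3,.45),(.45,.7)]:
        Q=P[(P[:,2]>z0)&(P[:,2]<z1)]
        if len(Q): i=np.argsort(Q[:,0])[:max(1,len(Q)//100)+2]; print(n,z0,len(Q),Q[i].mean(0).round(3))
E
```

```text
scene 0.12 850 [ 0.636 -0.087  0.145]
scene 0.155 1063 [ 0.641 -0.083  0.156]
scene 0.17 1957 [ 0.653 -0.055  0.185]
scene 0.22 1405 [ 0.657 -0.061  0.226]
scene 0.3 3459 [0.697 0.024 0.372]
side 0.12 784 [ 0.635 -0.088  0.144]
side 0.155 1145 [ 0.641 -0.082  0.156]
side 0.17 1930 [ 0.654 -0.05   0.185]
side 0.22 1041 [ 0.659 -0.058  0.227]
side 0.3 5336 [0.698 0.029 0.374]
```

Request:
send_rows(
  increments=[
    [[-0.7,0.02,0,0,0,0],[-0.7,0,0,0,0,0],[-0.7,0,0,0,0,0],[-0.7,0,0,0,0,0],[-0.7,0,0,0,0,0],[0,0,0.4,0,0,0],[0,0,0,0,0,0]],
  ],
)

```text
clock: 11.8
eef_pos: [0.5838, 0.025, 0.1535]
tool_rot: [0.026, 1.0, -0.0, -0.004]
ft_force: [-0.1, 0.0, 0.6]
grip_width: 0.0001
```

```bash
python3 - <<'E'
from wr import *
st((.087,0),.081)
for n in ["side","scene"]:
    c=camera(n);cv2.imwrite(f"pics/{n}5.png",cv2.resize(c["color"][90:300,150:430,::-1],(800,600)))
E
```

```text
t 11.8 p [0.5838 0.025  0.1535] box 0.0829 -0.0006 ty ang 86.97 tz [-7.3e-03 -4.0e-04 -1.0e+00] F [-0.12  0.    0.55] w 0.0001 q [ 0.04  0.46  0.09  1.21 -0.    0.1 ]
 units [-0.092  0.014  1.45 ]
```

View pics/side5.png

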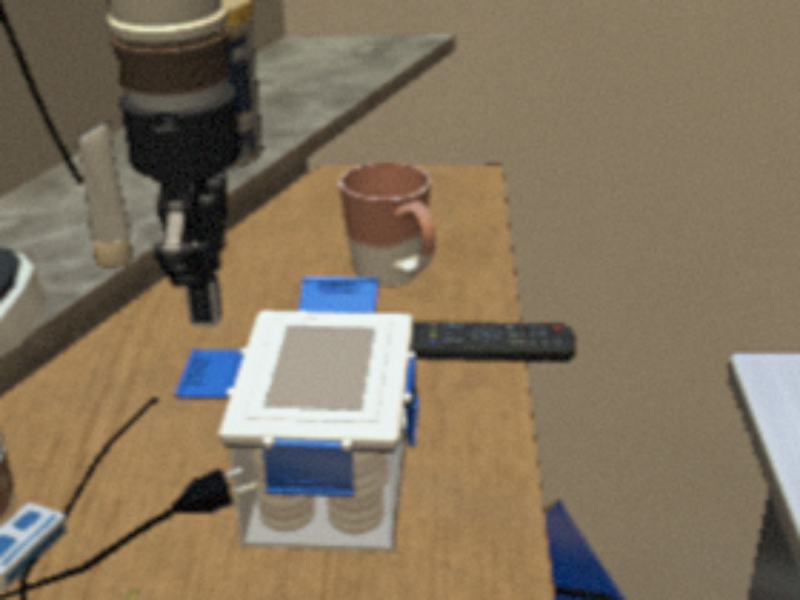

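View pics/scene5.png

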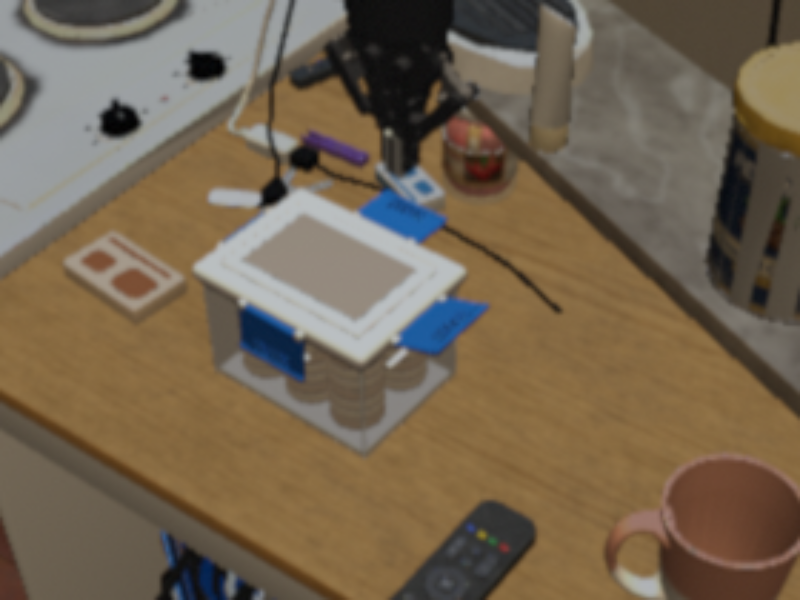

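The fingers hang above the back flap, seen at (210,375) in the side view and (403,215) in the scene view, clear of the ledge and the post. I'll adjust 4 mm outward, then descend.

Request:
send_rows(
  increments=[
    [[-0.06,0.01,0,0,0,0],[0,0,0,0,0,0]],
  ],
)

```text
clock: 12.15
eef_pos: [0.5894, 0.0256, 0.1582]
tool_rot: [0.026, 1.0, 0.0, 0.001]
ft_force: [0.3, -0.2, 0.1]
grip_width: 0.0
```

```bash
python3 nav.py .087 0 .081
```

```text
t 12.15 p [0.5894 0.0256 0.1582] box 0.0885 0.0003 ty ang 86.99 tz [ 1.7e-03  1.0e-04 -1.0e+00] F [ 0.34 -0.16  0.08] w 0.0 q [0.04 0.46 0.11 1.22 0.   0.1 ]
 units [ 0.033 -0.005  1.543]
```

Request:
send_rows(
  increments=[
    [[0,0,0.5,0,0,0],[0,0,0.22,0,0,0],[0,0,0.22,0,0,0],[0,0,0.22,0,0,0],[0,0,0.2,0,0,0],[0,0,0.18,0,0,0],[0,0,0,0,0,0]],
  ],
)

```text
clock: 13.02
eef_pos: [0.5884, 0.0255, 0.0791]
tool_rot: [0.026, 1.0, -0.0, -0.001]
ft_force: [-0.2, 0.1, -0.3]
grip_width: -0.0
```

Request:
send_rows(
  increments=[
    [[0.04,0,0,0,0,0],[0.04,0,0,0,0,0],[0.02,0,0,0,0,0],[0,0,0,0,0,0]],
  ],
)

```text
clock: 13.52
eef_pos: [0.5839, 0.0258, 0.0805]
tool_rot: [0.026, 1.0, 0.0, 0.0]
ft_force: [1.0, -0.1, -0.6]
grip_width: -0.0
```

```bash
python3 nav.py .079 0 .081
```

```text
t 13.53 p [0.5839 0.0258 0.0805] box 0.0831 0.0001 ty ang 86.98 tz [ 3.e-04 -0.e+00 -1.e+00] F [ 0.96 -0.11 -0.63] w -0.0 q [ 0.04  0.52 -0.02  1.04 -0.    0.1 ]
 units [ 0.081 -0.003 -0.01 ]
```

Request:
send_rows(
  increments=[
    [[0.02,0,0,0,0,0],[0.02,0,0,0,0,0],[0,0,0,0,0,0]],
  ],
)

```text
clock: 13.9
eef_pos: [0.5817, 0.0259, 0.0802]
tool_rot: [0.026, 1.0, -0.0, -0.0]
ft_force: [1.4, -0.8, -0.7]
grip_width: -0.0002
```

Request:
send_rows(
  increments=[
    [[0.02,0,0,0,0,0],[0,0,0,0,0,0]],
  ],
)

```text
clock: 14.15
eef_pos: [0.5808, 0.026, 0.0803]
tool_rot: [0.026, 1.0, -0.0, -0.0]
ft_force: [2.5, 0.0, -1.4]
grip_width: -0.0002
```

```bash
python3 nav.py .079 0 .081
```

```text
t 14.15 p [0.5808 0.026  0.0803] box 0.0799 0.0001 ty ang 86.98 tz [-2.e-04  0.e+00 -1.e+00] F [ 2.47  0.03 -1.38] w -0.0002 q [ 0.04  0.51 -0.03  1.03  0.    0.1 ]
 units [ 0.018 -0.002 -0.015]
```

Request:
send_rows(
  increments=[
    [[0.02,0,0,0,0,0],[0,0,0,0,0,0]],
  ],
)

```text
clock: 14.4
eef_pos: [0.5798, 0.026, 0.0803]
tool_rot: [0.026, 1.0, 0.0, -0.0]
ft_force: [2.2, -0.5, -1.8]
grip_width: -0.0001
```

Request:
send_rows(
  increments=[
    [[0.02,0,0,0,0,0],[0,0,0,0,0,0]],
  ],
)

```text
clock: 14.65
eef_pos: [0.5789, 0.0261, 0.0803]
tool_rot: [0.026, 1.0, 0.0, 0.0]
ft_force: [1.1, 0.3, -0.8]
grip_width: 0.0001
```

Request:
send_rows(
  increments=[
    [[0.02,0,0,0,0,0],[0,0,0,0,0,0]],
  ],
)

```text
clock: 14.9
eef_pos: [0.5788, 0.0261, 0.0804]
tool_rot: [0.026, 1.0, -0.0, 0.001]
ft_force: [4.4, 0.2, -2.8]
grip_width: 0.0004
```

Request:
send_rows(
  increments=[
    [[0.02,0,0,0,0,0],[0,0,0,0,0,0]],
  ],
)

```text
clock: 15.15
eef_pos: [0.5788, 0.0261, 0.0805]
tool_rot: [0.026, 1.0, -0.0, 0.002]
ft_force: [6.7, -0.5, -4.6]
grip_width: -0.0
```

Request:
send_rows(
  increments=[
    [[-0.1,0,0,0,0,0],[-0.16,0,0,0,0,0],[0,0,-0.6,0,0,0],[0,0,-0.8,0,0,0],[0,0,-0.6,0,0,0],[0,0,0,0,0,0]],
  ],
)

```text
clock: 15.9
eef_pos: [0.5917, 0.0256, 0.1834]
tool_rot: [0.026, 1.0, 0.0, 0.003]
ft_force: [0.7, -0.2, 0.9]
grip_width: 0.0002
```

```bash
python3 nav.py 0 -.106 .18
```

```text
t 15.9 p [0.5917 0.0256 0.1834] box 0.0908 0.0003 ty ang 86.98 tz [ 5.4e-03  3.0e-04 -1.0e+00] F [ 0.69 -0.25  0.91] w 0.0002 q [0.04 0.45 0.15 1.27 0.   0.1 ]
 units [ 1.815 -2.128  0.056]
```

Request:
send_rows(
  increments=[
    [[0.6,0,0,0,0,0],[0.6,-0.4,0,0,0,0],[0.6,-0.5,0,0,0,0],[0,-0.6,0,0,0,0],[0,-0.6,0,0,0,0],[0,0,0,0,0,1],[0,0,0,0,0,1],[0,0,0,0,0,1]],
  ],
)

```text
clock: 16.9
eef_pos: [0.4935, -0.0746, 0.1788]
tool_rot: [0.287, 0.958, -0.0, -0.002]
ft_force: [0.0, -1.2, -0.0]
grip_width: -0.0002
```

Request:
send_rows(
  increments=[
    [[0,0,0,0,0,1],[0,0,0,0,0,1],[0,0,0,0,0,1],[0,0,0,0,0,1],[0,0,0,0,0,1],[0,0,0,0,0,1],[0,0,0,0,0,0]],
  ],
)

```text
clock: 17.77
eef_pos: [0.4937, -0.0745, 0.1791]
tool_rot: [0.725, 0.689, -0.001, -0.001]
ft_force: [-0.4, -0.1, 0.7]
grip_width: -0.0001
```

```bash
python3 - <<'E'
from wr import *
st((0,-.106),.15)
o,c,W,b=wr("pics/wrist6.png")
c=camera("scene");cv2.imwrite("pics/scene6.png",cv2.resize(c["color"][110:320,180:460,::-1],(800,600)))
c=camera("side");cv2.imwrite("pics/side6.png",cv2.resize(c["color"][110:320,150:430,::-1],(800,600)))
E
```

```text
t 17.77 p [ 0.4937 -0.0745  0.1791] box -0.0019 -0.1047 ty ang -2.9 tz [-2.7e-03  4.0e-04 -1.0e+00] F [-0.39 -0.08  0.72] w -0.0001 q [-0.15  0.28 -0.11  1.19  0.    1.47]
 units [-0.025  0.039  0.582]
```

View pics/scene6.png

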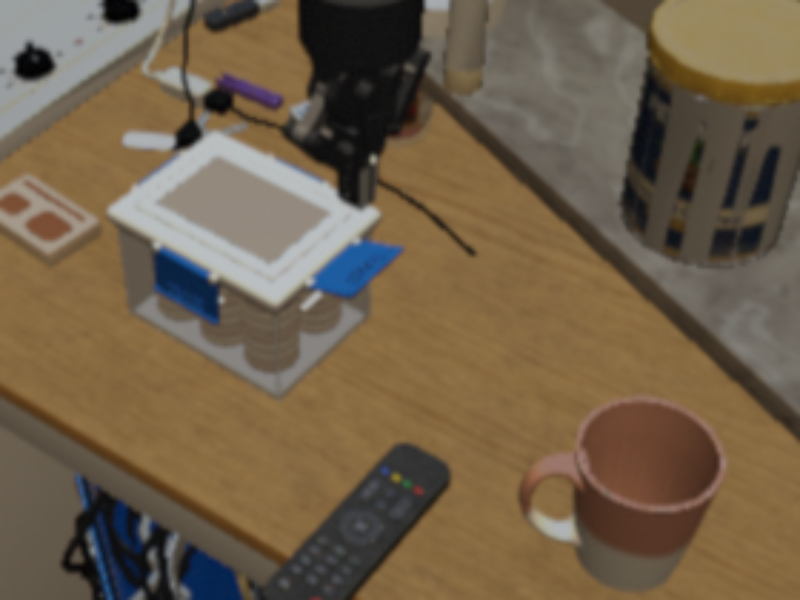

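View pics/side6.png

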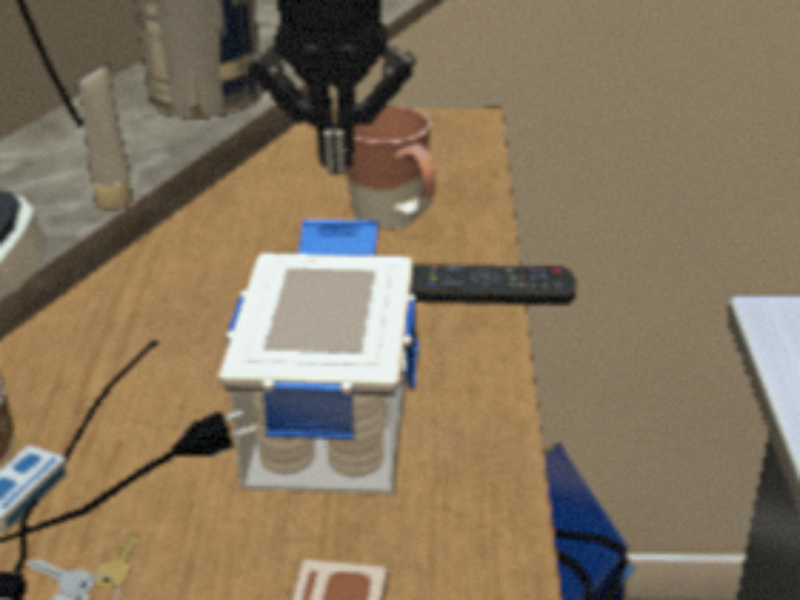

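The left, front and back clips now look down; the back one shows as a sliver at (236,315) in the side view. The fingers are over the right flap, at (358,268) in the scene view, and well short of the mug.

Request:
send_rows(
  increments=[
    [[0,0.03,0.6,0,0,0],[0,0,0.4,0,0,0],[0,0,0.22,0,0,0],[0,0,0.22,0,0,0],[0,0,0.2,0,0,0],[0,0,0.2,0,0,0],[0,0,0.12,0,0,0],[0,0,0,0,0,0]],
  ],
)

```text
clock: 18.92
eef_pos: [0.4956, -0.0747, 0.0816]
tool_rot: [0.725, 0.688, -0.0, -0.0]
ft_force: [0.5, -0.4, -0.8]
grip_width: 0.0001
```

Request:
send_rows(
  increments=[
    [[0.03,0,0,0,0,0],[0.03,0,0,0,0,0],[0,0,0,0,0,0]],
  ],
)

```text
clock: 19.3
eef_pos: [0.496, -0.0716, 0.0822]
tool_rot: [0.725, 0.688, -0.0, -0.0]
ft_force: [-0.9, -0.9, -1.3]
grip_width: -0.0005
```

```bash
python3 nav.py 0 -.098 .08
```

```text
t 19.3 p [ 0.496  -0.0716  0.0822] box 0.0003 -0.1017 ty ang -3.01 tz [-5.e-04 -0.e+00 -1.e+00] F [-0.85 -0.89 -1.26] w -0.0005 q [-0.14  0.37 -0.25  0.95 -0.    1.48]
 units [ 0.074 -0.005  0.045]
```

Request:
send_rows(
  increments=[
    [[0.02,0,0,0,0,0],[0.02,0,0,0,0,0],[0,0,0,0,0,0]],
  ],
)

```text
clock: 19.68
eef_pos: [0.4962, -0.0696, 0.0823]
tool_rot: [0.725, 0.688, -0.0, -0.0]
ft_force: [-0.6, -1.4, -1.5]
grip_width: 0.0
```

Request:
send_rows(
  increments=[
    [[0.02,0,0,0,0,0],[0,0,0,0,0,0]],
  ],
)

```text
clock: 19.92
eef_pos: [0.4963, -0.0686, 0.0823]
tool_rot: [0.725, 0.688, 0.0, -0.0]
ft_force: [-0.9, -2.4, -1.2]
grip_width: 0.0003
```

Request:
send_rows(
  increments=[
    [[0.02,0,0,0,0,0],[0,0,0,0,0,0]],
  ],
)

```text
clock: 20.18
eef_pos: [0.4964, -0.0679, 0.0823]
tool_rot: [0.726, 0.688, -0.0, 0.0]
ft_force: [-0.2, -3.0, -0.3]
grip_width: -0.0001
```

Request:
send_rows(
  increments=[
    [[0.02,0,0,0,0,0],[0,0,0,0,0,0]],
  ],
)

```text
clock: 20.42
eef_pos: [0.4964, -0.0678, 0.0823]
tool_rot: [0.726, 0.688, -0.001, 0.001]
ft_force: [-0.4, -6.2, -2.0]
grip_width: 0.0
```

```bash
python3 nav.py 0 -.098 .08
```

```text
t 20.43 p [ 0.4964 -0.0678  0.0823] box 0.0005 -0.0979 ty ang -3.06 tz [-2.0e-04 -2.4e-03 -1.0e+00] F [-0.4  -6.17 -1.99] w 0.0 q [-0.13  0.37 -0.25  0.95 -0.    1.49]
 units [-0.002 -0.009  0.046]
```

Request:
send_rows(
  increments=[
    [[-0.1,0,0,0,0,0],[-0.16,0,0,0,0,0],[0,0,-0.7,0,0,0],[0,0,-1,0,0,0],[0,0,-1,0,0,0],[0,0,-1,0,0,0],[0,0,-1,0,0,0],[0,0,0,0,0,0]],
  ],
)

```text
clock: 21.42
eef_pos: [0.498, -0.08, 0.3222]
tool_rot: [0.725, 0.688, 0.003, 0.004]
ft_force: [-0.4, 0.8, -0.9]
grip_width: -0.0
```

```bash
python3 - <<'E'
from wr import *
st()
o,c,W,b=wr("pics/wrist7.png")
W=W@R.from_quat(o["tool_rot"]).as_matrix().T+o["eef_pos"]
cs={"wrist":(c,W)}
for n,(r0,c0) in dict(scene=(110,180),side=(110,150)).items():
    c=camera(n);cs[n]=(c,cloud(c));cv2.imwrite(f"pics/{n}7.png",cv2.resize(c["color"][r0:r0+210,c0:c0+280,::-1],(800,600)))
c_,s=np.cos(YAW),np.sin(YAW)
for n,(c,W) in cs.items():
    h,b,w=masks(c);B=W[...,:2]-C;X=c_*B[...,0]+s*B[...,1];Y=-s*B[...,0]+c_*B[...,1];Z=W[...,2]
    lid=((abs(X)<.075)&(abs(Y)<.095)&(Z>.106)&(Z<.12)&~b).astype(np.uint8)
    lid=cv2.morphologyEx(lid,cv2.MORPH_OPEN,np.ones((5,5),np.uint8)).astype(bool)
    P=W[lid];print(n,"lid",cv2.minAreaRect((P[:,:2]*1000).astype(np.float32)))
    m=cv2.inRange(h,(98,120,30),(120,255,255))>0
    for nm,q,t in [("front",-X,Y),("back",X,Y),("left",Y,X),("right",-Y,X)]:
        k=m&(abs(t)<.035)&(q>(.05 if nm in("front","back") else .07))&(q<.14)&(Z>.045)&(Z<.15)
        if k.sum()>10:
            a=np.polyfit(Z[k],q[k],1)[0]; print(" ",nm,k.sum(),"q",np.percentile(q[k],[5,50,95]).round(4),"z",np.percentile(Z[k],[5,95]).round(3),"angle~",-a.round(2))
E
```

```text
t 21.43 p [ 0.498  -0.08    0.3222] box 0.0027 -0.11 ty ang -3.02 tz [ 1.020e-02 -6.000e-04 -9.999e-01] F [-0.37  0.75 -0.9 ] w -0.0 q [-0.16  0.22  0.2   1.53  0.    1.46]
wrist lid ((500.070556640625, 21.278743743896484), (142.49888610839844, 121.39360809326172), 87.10014343261719)
  front 102 q [0.0644 0.0654 0.0665] z [0.102 0.105] angle~ 0.34
  back 119 q [0.0629 0.0641 0.0653] z [0.103 0.105] angle~ 0.17
  right 81 q [0.0833 0.0844 0.0856] z [0.102 0.105] angle~ 0.48
scene lid ((500.4122314453125, 30.085227966308594), (165.26292419433594, 123.73320007324219), 86.62382507324219)
  front 326 q [0.0647 0.0669 0.069 ] z [0.066 0.105] angle~ 0.06
  right 293 q [0.0854 0.0871 0.0895] z [0.065 0.105] angle~ 0.06
side lid ((500.765380859375, 30.830368041992188), (165.32508850097656, 122.62837982177734), 87.43901824951172)
  front 56 q [0.0633 0.066  0.0678] z [0.069 0.106] angle~ 0.06
  left 280 q [0.0852 0.0881 0.0904] z [0.065 0.105] angle~ 0.06
```

View pics/scene7.png

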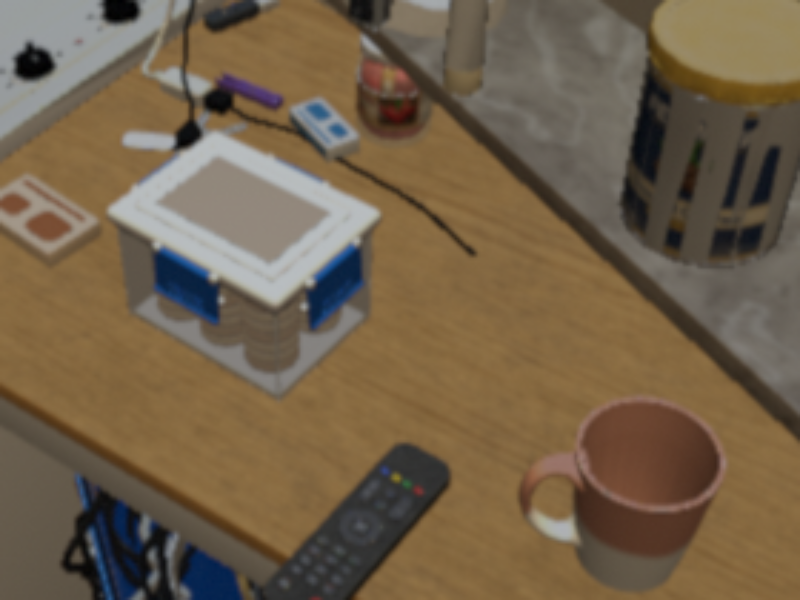

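View pics/side7.png

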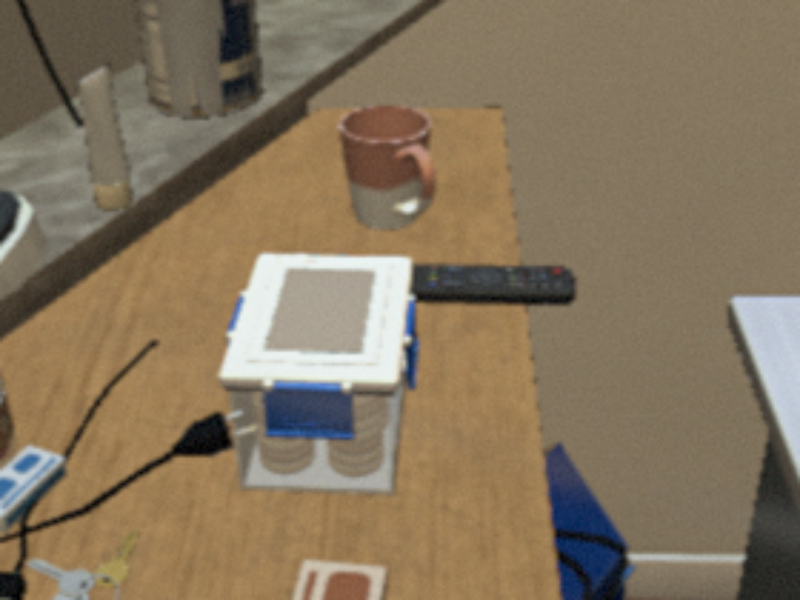

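View pics/wrist7.png

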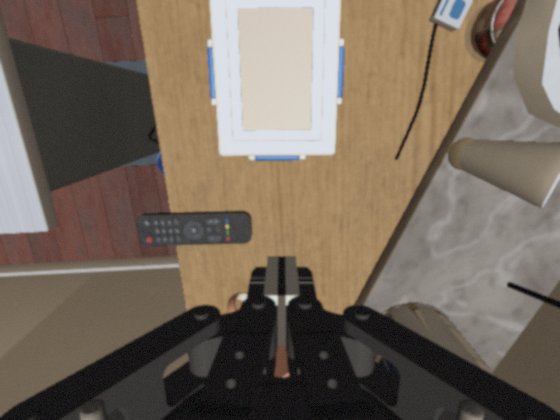

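All three views show the four clips flat against the walls. The wrist view from above shows matching thin blue slivers on the front, back and right sides. The lid centre is at (0.5005, 0.030), where it started, and the arm is clear.

```bash
python3 -c "
from workcell import *
o=get_obs();print(o['clock'],o['joint_vel'].round(3));print(job_done())"
```

```text
21.575 [-0.001  0.014 -0.025  0.001 -0.002  0.002]
the job is handed in; nothing more can be done
None
```

All four clips are down, in the order left, front, back, right, and I handed the job in at 21.6 s. For each clip I came straight down outside the lid with the closed fingers. I then eased inward about 1 mm at a time until the clip met its hard stop, at a sideways force of about 6–8 N.

**Clips:** The closing position matched on opposite sides: the outer faces came out about 67 mm from the centre on the long sides and 87 mm on the short sides. The camera views show the front, left and right clips hanging flat. A rough line fit on their faces gave about 0.06 rad for all three rather than 0. I put that down to depth error, since each clip had stopped moving under rising force.

**Back clip:** No camera saw its face. I judged it from its hard stop and from the wrist view from above, where its edge matched the front clip's.

**Box and surroundings:** The lid centre measured (0.500–0.501, 0.030–0.031) m in the scene and side views, the same as at the start to within about 1–2 mm, and the yaw looked unchanged. In the last pictures the mug and remote looked unmoved, as did the part of the carton in view; I did not measure their positions again. The arm ended about 0.3 m up, touching nothing.

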